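Clear the sole press and start its spindle

TASK

Get the sole press ready: first sweep the three offcuts off its bed into the grey scrap tray with the hand brush, keeping the fingers off them, and lay the brush back on the bench clear of press and tray. The spindle stands loose on its nut: next turn the crank backward (anticlockwise from above) until it drops into the thread, and only then forward one full turn from that drop. Finish with the gripper still gripping the crank handle and the spindle at rest; leave the glue jar and hammer where they are.

Things in the scene. Friction and masses are not known exactly. Their poses are not given: they have to be found in the camera images.
- press: Green cast C-frame press, fixed. Origin: on the bench under the spindle axis. Steel bed 180 (x) x 170 (y) mm centred there, top at 40 mm, open to -x, +x and +y. Column y = -92 to -147 mm, x +-38 mm, 185 mm high. Its arm, x +-36 mm, 158 to 193 mm above the bench, reaches to y = +36 mm. Below the arm the round platen, 90 mm across, underside at 125 mm less joint platen, over the bed's middle.
- nut_top (a point): On the vertical spindle axis, at the top of the round brass nut (52 mm across) on the press arm, 199 mm above the bench; fixed. The crank handle circles this axis at 60 mm radius. Where the thread starts in the nut is hidden. Thread: right-hand, single start, 6 mm pitch.
- platen (a joint): Spindle travel down, m. At first 0.0005 to 0.0047. Turned backward the spindle climbs to 0 (crest of the first thread), then falls to 0.006; turned back further it climbs again. Forward after the drop: 6 mm down per turn, 0.012 after one. It falls by its weight (8 N, takes 0.1 s) if free to sink: pushed by a finger it can, a firm grip on the handle holds it up. 0.6 mm play in the thread.
- spindle (a joint): Crank angle, rad; grows clockwise seen from above (forward, screwing in). At 0 the crank points along the press's +x; starts within 0.3 of 0. The drop comes somewhere between -1.0 and -4.4. Turns any number of turns with a light drag (0.05 N m) and stays where it is left.
- handle: Upright round wooden crank handle, 24 mm across, 56 mm tall, origin at its middle, 293 mm above the bench less joint platen. It revolves freely on its pin, so a gripper holding it from above can go round without turning. Its foot stands on the crank arm (22 mm wide); the hub on the spindle axis (36 mm across) and its cap end 20 mm below the handle's middle.
- tray: Grey open sheet-metal scrap tray, fixed against the +y side of the bed, 200 (x) x 114 (y) mm, 34 mm high (rim 6 mm below the bed's top), walls 3 mm. Origin: centre of its underside; axes as the press; its centre lies 144 mm along the press's +y.
- brush: Hand brush standing on its bristles on the bench, 140 g. Origin: centre of the bristles' underside; x from handle to head, z up. Stiff dark bristles 160 (x) x 34 (y) x 24 mm high, wooden stock on them 165 x 38 mm up to 39 mm, wooden handle 24 mm wide, 16 mm thick, x = -77 to -215 mm, its middle 32 mm above the underside.
- brush_grip (a point): Middle of the brush handle's section, 135 mm from the brush's origin along its -x and 32 mm above the underside: a good place to grip, fingers closing across the handle.
- scrap_a: Black rubber sole offcut, about 34 x 25 x 14 mm, on the bed. Origin: middle of its underside.
- scrap_b: Cork-coloured sole offcut, about 30 x 27 x 12 mm, on the bed. Origin: middle of its underside.
- scrap_c: Red-brown sole offcut, about 28 x 23 x 15 mm, on the bed. Origin: middle of its underside. No offcut lies nearer the column than press y = -12 mm, so the bristles find free bed there (bristle centre at press y = -55 mm).
- glue_jar: White glue jar with yellow cap, 68 mm across, 95 mm tall, on the bench; to be left alone. Origin: centre of its underside.
- hammer: Hammer lying on the bench; to be left alone. Origin: underside, about the middle of its length.
Not all that is in view belongs to the job. What is shaped like the tray but green or purple is not meant.

How it is judged:
On the way, in this order (a step that is already met when the one before it is completed fails the run):
1. all three offcuts lie in the scrap tray (x of scrap_a in the frame of tray between -0.1 and 0.1 m and y of scrap_a in the frame of tray between -0.057 and 0.057 m and height (world z) of each of scrap_a, scrap_b, scrap_c below 0.034 m and x of scrap_b in the frame of tray between -0.1 and 0.1 m and y of scrap_b in the frame of tray between -0.057 and 0.057 m and x of scrap_c in the frame of tray between -0.1 and 0.1 m and y of scrap_c in the frame of tray between -0.057 and 0.057 m), for 0.2 s.
2. the crank has been turned backward and the spindle has dropped into the thread (value of joint spindle below -0.7 rad and value of joint platen above 0.005 m), for 0.1 s.
At the end, for the whole second after the job is handed in: All three offcuts lie in the tray below its rim; the brush rests on the bench touching neither press nor tray; the spindle stands still one turn (within a quarter turn) past the drop, joint platen between 0.0102 and 0.0135; the fingers are gripping the crank handle with more than 5 N (all of step 1 and value of joint platen between 0.0102 and 0.0135 m and velocity of joint spindle between -0.15 and 0.15 rad/s and contact force between the fingers and handle above 5 N and height (world z) of brush below 0.035 m and contact force between brush and press below 0.05 N and contact force between brush and tray below 0.05 N and linear speed of brush below 0.02 m/s); the arm keeps its last pose, push and grip.
It fails at once if an offcut touched with the fingers (contact force between the fingers and scrap_a above 0.5 N or contact force between the fingers and scrap_b above 0.5 N or contact force between the fingers and scrap_c above 0.5 N).
It fails at once if the spindle screwed forward before it had dropped into the thread (value of joint spindle above 0.9 rad and value of joint platen below 0.0058 m).
It fails at once if glue jar or hammer shifted more than 30 mm (distance of any of glue_jar, hammer from where it was at the start of the episode above 0.03 m).
It also fails if it takes over 72 s, if anything falls off the work surface, if the arm or the gripper's body presses on something with over 40 N, if the wrist force passes 120 N, or if a joint passes its speed limit or range.

ROBOT

A 6-joint arm with a two-finger parallel gripper is mounted at the origin on the work surface. World frame = base frame: x ahead of the robot, y to its left, z up, the work surface at z = 0. Lengths are in m, angles in rad, forces in N, time in s.
With the tool pointing down it reaches from about 0.35 to 0.925 m from the base axis. Payload 6.4 kg.
Tool frame: the origin (TCP) lies at the very end of the fingers, on their centre line; the grasp point (between the pads) lies 19 mm behind it; z points along the fingers, y is the direction in which the jaws open and shut (so a half turn about z gives the same grasp; the last joint's range is limited). The gripper opens to 85 mm and grips with 20 to 120 N. Pads are 22 mm wide; open, the fingers measure 114 mm over their backs; the gripper's body (76 mm by 85 mm) begins 54 mm behind the grasp point. The pads swing forward as they close: fully open they stand 13 mm farther back than shut.
Start: joints at [-1.428, 0.245, 1.558, -0, 1.339, -0.174], TCP at [0.202, -0.618, 0.231] pointing down, gripper open.
Joint ranges: [-3.13, 3.13], [-1.02, 2.26], [0.13, 2.54], [-0.95, 4.09], [0.21, 2.88], [-2.74, 2.74]. Speed limits (rad/s): [2.57, 2.57, 3.14, 3.14, 3.14, 3.14].

INTERFACE

Orientations are given as [roll, pitch, yaw] about the fixed x, y, z axes, in that order (R = Rz(yaw) Ry(pitch) Rx(roll)).
In Python, from station import read_state, snapshot, camera_params, hand_in, find_in gives the robot as it stands.
- The arm moves only by the shell command python3 -m crank 'ROWS' [FORCE]. ROWS is text: rows parted by semicolons, each of 7 numbers parted by spaces: the turn, a rotation vector about the tool's x, y, z in rad, then the shift along the tool's x, y, z in cm, then the opening, from 0 (shut) to 1 (fully open). A call has 1 to 8 rows; each row is the pose to reach, as a shift and turn from the pose commanded when the call began, along the tool's axes at that moment; what a row does not reach only later rows make up. A row lasts 1/8 s, in which the tool goes at most 62.5 mm and 10.7 degrees, less where a joint would pass 70% of its speed; a pose out of reach is approached as far as the arm can. A call with a gripper value outside its range is refused whole. The fingers move at their own pace and stop on an object; FORCE is the grip in N (left out, the last holds). Time passes only in rows, so rows that repeat a pose let the fingers close. It gives the time, the measured TCP pose, the force and the opening at its end, in the units of the state.
- read_state(): the state, without advancing time (a new reading comes with each control period).
- snapshot(name): name is "scene" or "top" or "wrist"; returns (picture, depth): 400x640x3 uint8, blue, green, red; 400x640 float32, m along the optical axis (not along the pixel's ray), 0 where there is no reading.
- camera_params(name): a dict with "fx", "fy", "cx", "cy" (pixels), "rvec" (rotation vector, rad) and "tvec" (3), from world to camera coordinates, as OpenCV has them. Camera axes: x right, y down, z forward; pixel columns grow to the right and rows downward; lengths in m; the calibration is good to about 2 mm. A picture is of the moment at which its call begins: read the wrist's pose just before it. camera_params takes no time and is no camera call; for the wrist camera it gives the pose at the moment of the call.
- hand_in(): hands the job in, once; it reports no verdict.
Trained networks look in the newest picture that a camera, given by its name, has taken for a name from the list of things; names that differ only in an ending like _2 or _b are one class to them, and where a whole thing is asked for, a point or a joint stands for the part that bears it (a point fixed in the world has none). Each returns a list of dicts, best first, with "score" (0 to 1); they miss things now and then, are a little off and sometimes report something else, mostly with a low value. They report only what shows in the picture. A call takes as long as a camera call. They do not tell look-alikes from the thing itself.
- find_in(camera, label): "rect" ([centre column, centre row, width, height] in pixels, round what is visible of it).
The state is a dict: "t": time; "q": joint angles; "qd": joint speeds; "joint_efforts": joint torques, N m; "position": TCP position; "orientation": TCP orientation; "ft_force": force on the tool from outside, world axes, zero at the start; "torque": the same for the moment, N m; "finger_gap": opening from 0.0 (shut) to 1.0 (fully open).
Only numpy, scipy, OpenCV 4.12 (cv2) and the standard library are available. Lean on these libraries where they do the work, as an engineer would, in place of code of your own. Each camera call takes 0.05 s, during which the arm holds its last target. There are 200 camera calls.

## Working session

There is one attempt and no reset: what is moved stays moved. The work goes in short steps, Python scripts to look and compute and a shell command to move; the robot and the scene stay as the last step left them, time stands still between calls to the robot, and variables do not carry over. Pictures are saved under pics/ and viewed, about 8 in all and at most 12, crops included, and the job is handed in when it is done.

```bash
mkdir -p pics; ls; cat > h.py <<'E'
import numpy as np, cv2
from station import *
from scipy.spatial.transform import Rotation as R
def w2c(c):
    p=camera_params(c); return p, R.from_rotvec(np.ravel(p['rvec'])).as_matrix(), np.ravel(p['tvec'])
def cloud(c, d):
    p,M,t=w2c(c); v,u=np.mgrid[:400,:640]
    P=np.stack([(u-p['cx'])/p['fx']*d,(v-p['cy'])/p['fy']*d,d],-1)
    W=(P-t)@M; W[d==0]=np.nan; return W
E
python3 - <<'E'
from h import *
for c in ['top','scene']:
    im,d=snapshot(c); cv2.imwrite(f'pics/{c}0.png',im); np.save(f'{c}0.npy',cloud(c,d))
    for l in ['press','tray','brush','scrap_a','handle','glue_jar','hammer','nut_top'] :
        try: print(c,l,[(np.round(r['rect']).astype(int).tolist(),round(r['score'],2)) for r in find_in(c,l)[:5]])
        except Exception as e: print(l,e)
print(read_state())
E
```

```text
pics
top press [([361, 159, 84, 81], 0.7)]
top tray [([304, 149, 44, 66], 0.87), ([293, 254, 65, 72], 0.8), ([172, 220, 64, 66], 0.59), ([452, 157, 36, 76], 0.3)]
top brush [([233, 180, 20, 89], 0.67)]
top scrap_a [([338, 178, 10, 7], 0.45), ([339, 141, 8, 14], 0.41), ([329, 154, 10, 4], 0.4)]
top handle [([354, 119, 9, 14], 0.4)]
top glue_jar [([470, 213, 25, 24], 0.8), ([233, 179, 19, 93], 0.62), ([356, 123, 12, 14], 0.4)]
top hammer [([452, 158, 42, 77], 0.95)]
top nut_top [([356, 156, 84, 78], 0.89)]
scene press [([275, 248, 98, 108], 0.97)]
scene tray [([319, 290, 71, 65], 0.94), ([360, 221, 60, 43], 0.66), ([298, 270, 13, 9], 0.39)]
scene brush [([404, 287, 33, 84], 0.8)]
scene scrap_a [([284, 280, 13, 14], 0.66), ([298, 269, 11, 6], 0.53)]
scene handle [([265, 204, 14, 22], 0.63)]
scene glue_jar [([199, 206, 23, 29], 0.85), ([296, 253, 12, 11], 0.45)]
scene hammer [([170, 249, 41, 61], 0.87)]
scene nut_top [([273, 249, 94, 102], 0.83), ([406, 287, 34, 83], 0.43)]
{'t': 0.9, 'q': array([-1.42809670e+00,  2.45117909e-01,  1.55779930e+00, -2.16858224e-05,
        1.33870333e+00, -1.74109384e-01]), 'qd': array([-2.77871921e-04,  2.48147122e-03, -8.87762193e-04, -1.96081394e-03,
        9.72924239e-05, -7.17928121e-04]), 'joint_efforts': array([-2.75237362e-04, -4.29514897e+01, -3.26426411e+01, -2.42014821e-04,
        3.40161423e-04,  3.32430872e-06]), 'position': array([ 0.20249426, -0.61766271,  0.23127916]), 'orientation': array([-3.14156153e+00,  1.59535039e-05,  3.16813997e-01]), 'ft_force': array([-0.51397711, -0.30922126,  0.25079228]), 'torque': array([-0.01592974,  0.02501211, -0.00061347]), 'finger_gap': 1.002020823112994}
```

```bash
python3 - <<'E'
from h import *
im=cv2.imread('pics/top0.png'); cv2.imwrite('pics/topc.png',cv2.resize(im[90:300,130:500],None,fx=2.15,fy=2.15,interpolation=cv2.INTER_CUBIC))
im=cv2.imread('pics/scene0.png'); cv2.imwrite('pics/scenec.png',cv2.resize(im[170:350,150:440],None,fx=2.7,fy=2.7,interpolation=cv2.INTER_CUBIC))
E
```

```text
(no output)
```

View pics/topc.png

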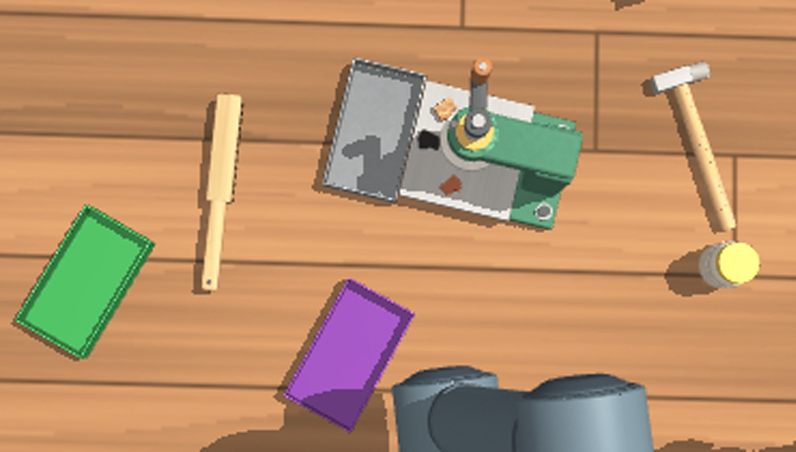

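View pics/scenec.png

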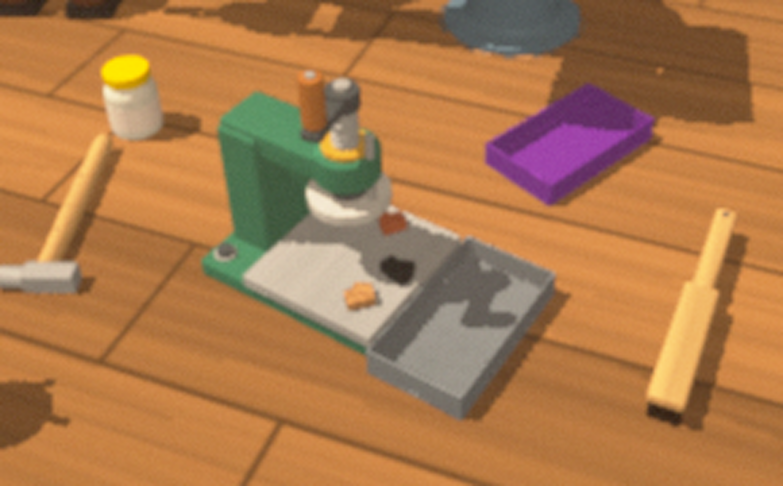

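```bash
python3 - <<'E'
from h import *
W=np.load('top0.npy'); im=cv2.imread('pics/top0.png'); 
p,M,t=w2c('top'); print('cam',-M.T@t,p['fx'])
Z=W[...,2]
def box(r,zlo,zhi,extra=True):
    m=np.zeros((400,640),bool); x,y,w,h=r; m[y-h//2-3:y+h//2+4,x-w//2-3:x+w//2+4]=1
    return m&(Z>zlo)&(Z<zhi)&extra
def rect(m,n):
    P=W[m][:,:2]; r=cv2.minAreaRect((P*1000).astype(np.float32)); print(n,m.sum(),np.round(r[0],1),np.round(r[1],1),round(r[2],2), 'z',np.round(np.nanmedian(Z[m]),4))
    return r
print('bench z',np.nanmedian(Z[250:290,380:420]))
rect(box((304,149,50,66),.025,.045),'trayrim+?')
rect(box((304,149,44,66),-.003,.0385),'tray')
rect(box((233,180,30,95),.02,.06),'brush')
rect(box((233,195,30,95),.034,.06),'brush stock')
rect(box((354,119,16,20),.295,.35),'handletop')
rect(box((354,150,30,30),.205,.30),'hub')
rect(box((361,159,84,81),.17,.2),'arm')
m=box((361,159,90,90),.035,.046); rect(m,'bed')
hsv=cv2.cvtColor(im,cv2.COLOR_BGR2HSV)
for n,(x,y) in dict(a=(329,154),b=(337,141),c=(339,176)).items(): print(n,np.round(W[y-3:y+4:3,x-3:x+4:3].reshape(-1,3)*1000).astype(int).tolist())
for n,b in dict(jar=(470,213,25,24),hammer=(452,158,42,77)).items(): rect(box(b,.01,.2),n)
for n,b in dict(jar=(470,213,25,24),hammer=(452,158,42,77)).items(): print(n,np.nanmax(Z[box(b,.01,.2)]))
E
```

```text
cam [0.34621808 0.0946396  1.60163891] 487.36231723935134
bench z 0.7110001673880035
trayrim+? 745 [629.6 113.7] [172.  202.1] 78.7 z 0.0365
tray 2800 [642.8 142.3] [244.1 167.2] 1.85 z 0.0021
brush 927 [531.7 372. ] [ 39.7 295.4] 86.69 z 0.0365
brush stock 587 [513.3 372.3] [ 37.3 258.5] 86.67 z 0.0376
handletop 74 [664.3   1.2] [21.5 22. ] 0.47 z 0.3171
hub 231 [6.188e+02 2.000e-01] [48.7 57.9] 54.36 z 0.2623
arm 1207 [593.4 -53.5] [182.7  75.7] 78.78 z 0.1908
bed 1340 [ 6.091e+02 -5.000e-01] [269.7 188.9] 77.85 z 0.039
a [[628, 70, 54], [628, 60, 55], [631, 50, 38], [619, 69, 50], [618, 60, 56], [619, 50, 54], [609, 69, 51], [609, 60, 55], [610, 50, 49]]
b [[671, 45, 56], [673, 35, 49], [673, 26, 47], [662, 45, 53], [662, 35, 51], [664, 25, 42], [653, 45, 48], [653, 35, 51], [636, 29, 139]]
c [[560, 35, 40], [559, 26, 50], [559, 16, 53], [548, 35, 53], [549, 26, 46], [549, 16, 53], [541, 35, 36], [538, 26, 56], [541, 15, 36]]
jar 477 [ 442.8 -390.8] [65.8 63.2] 58.36 z 0.0904
hammer 748 [ 630.2 -348.8] [141.3 255.1] 86.6 z 0.0217
jar 0.10209815985294136
hammer 0.03429171216923416
```

Candidates: trays in the top image are grey (304,149), green (172,220) and purple (293,254), so I choose grey, which sits against the press bed. There is only one brush, at (233,180), and the jar detection there is a false hit. The offcuts are black (329,154), cork (337,141) and red (339,176). The handle is at (354,119). I'll check these choices in a close crop with the wrist camera above the brush.

```bash
cat >> h.py <<'E'
O=np.array([.6055,.001]); PY=-.197
def prs(x,y): c,s=np.cos(PY),np.sin(PY); return O+[x*c-y*s,x*s+y*c]
def go(*tg):
    s=read_state(); Rm=R.from_euler('xyz',s['orientation']); print('t',round(s['t'],2),'pos',np.round(s['position'],4),'rpy',np.round(s['orientation'],3),'F',np.round(s['ft_force'],1),'gap',round(s['finger_gap'],3))
    for x,y,z,yaw in tg:
        d=Rm.inv().apply(np.array([x,y,z])-s['position'])*100
        rv=(Rm.inv()*R.from_euler('xyz',[np.pi,0,yaw])).as_rotvec()
        print('->',np.round([x,y,z,yaw],3),':',np.round(rv,3),np.round(d,2))
E
python3 -c "
from h import *
go((.42,-.1,.25,-.058),(.463,.376,.20,-.058))"
```

```text
t 0.9 pos [ 0.2025 -0.6177  0.2313] rpy [-3.142  0.     0.317] F [-0.5 -0.3  0.3] gap 1.002
-> [ 0.42  -0.1    0.25  -0.058] : [-0.     0.     0.375] [ 36.8  -42.41  -1.87]
-> [ 0.463  0.376  0.2   -0.058] : [-0.     0.     0.375] [ 55.71 -86.31   3.13]
```

```bash
python3 -m crank '0 0 0.19 18 -21 -1.5 1;0 0 0.375 36.8 -42.4 -1.9 1;0 0 0.375 36.8 -42.4 -1.9 1;0 0 0.375 36.8 -42.4 -1.9 1;0 0 0.375 36.8 -42.4 -1.9 1;0 0 0.375 36.8 -42.4 -1.9 1;0 0 0.375 36.8 -42.4 -1.9 1;0 0 0.375 36.8 -42.4 -1.9 1' 60; python3 -c "
from h import *
go((.463,.376,.16,-.058))"
```

```text
t: 1.9
position: [0.3966, -0.1552, 0.2488]
orientation: [3.141, -0.001, -0.059]
ft_force: [0.9, 0.3, 0.4]
finger_gap: 1.005
t 1.9 pos [ 0.3966 -0.1552  0.2488] rpy [ 3.141e+00 -1.000e-03 -5.900e-02] F [0.9 0.3 0.4] gap 1.005
-> [ 0.463  0.376  0.16  -0.058] : [ 0.001 -0.001 -0.001] [  3.5  -53.42   8.85]
```

```bash
python3 -m crank '0 0 0 3.5 -53.4 5 1;0 0 0 3.5 -53.4 5 1;0 0 0 3.5 -53.4 5 1;0 0 0 3.5 -53.4 5 1;0 0 0 3.5 -53.4 5 1;0 0 0 3.5 -53.4 5 1;0 0 0 3.5 -53.4 5 1;0 0 0 3.5 -53.4 5 1'; python3 -m crank '0 0 0 0.3 -5 3 1;0 0 0 0.3 -5 3 1;0 0 0 0.3 -5 3 1'; python3 - <<'E'
from h import *
im,d=snapshot('wrist'); cv2.imwrite('pics/w1.png',im); W=cloud('wrist',d); np.save('w1.npy',W)
Z=W[...,2]; m=(Z>.015)&(Z<.06)
m&=np.hypot(W[...,0]-.50,W[...,1]-.372)<.2
P=W[m]; print(m.sum(),[np.round(v,1) for v in cv2.minAreaRect((P[:,:2]*1000).astype(np.float32))], np.percentile(P[:,2],[50,95]))
# handle part: centroids along x
for x in np.arange(.40,.60,.02):
    q=P[abs(P[:,0]-x)<.01]
    if len(q)>5: print(round(x,2),len(q),np.round(q[:,1].min()*1000),np.round(q[:,1].max()*1000),np.round(np.median(q[:,2])*1000))
go((.463,.376,.16,-.058))
E
```

```text
t: 2.9
position: [0.4575, 0.3393, 0.2019]
orientation: [-3.141, -0.001, -0.058]
ft_force: [0.6, -0.4, 0.4]
finger_gap: 1.002
t: 3.28
position: [0.4635, 0.3866, 0.172]
orientation: [3.141, -0.0, -0.058]
ft_force: [1.0, -0.7, 0.1]
finger_gap: 0.996
13022 [array([503.6, 370.6]), array([201.9, 378. ]), np.float64(28.6)] [0.040293   0.04206702]
0.4 577 371.0 511.0 41.0
0.42 610 370.0 500.0 41.0
0.44 657 368.0 489.0 41.0
0.46 1006 368.0 506.0 39.0
0.48 1172 366.0 545.0 38.0
0.5 1166 365.0 572.0 39.0
0.52 949 357.0 394.0 41.0
0.54 1545 176.0 393.0 40.0
0.56 1752 209.0 393.0 40.0
0.58 1870 210.0 391.0 40.0
t 3.33 pos [0.4639 0.3863 0.1728] rpy [-3.141e+00 -1.000e-03 -5.900e-02] F [-0.3  0.6  0.1] gap 1.002
-> [ 0.463  0.376  0.16  -0.058] : [-0.001 -0.001 -0.001] [-0.03  1.03  1.28]
```

View pics/w1.png

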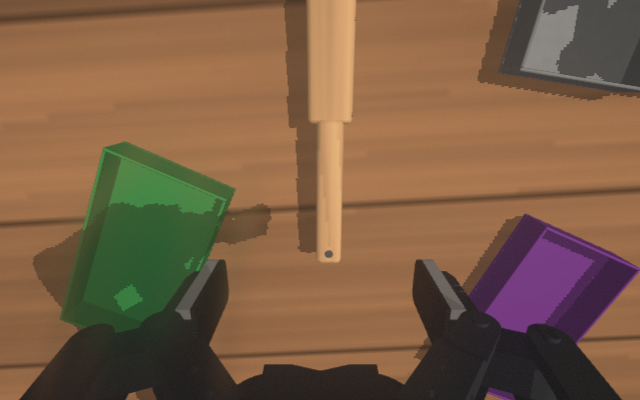

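```bash
python3 - <<'E'
from h import *
W=np.load('w1.npy');im=cv2.imread('pics/w1.png')
h=cv2.cvtColor(im,cv2.COLOR_BGR2HSV); g=(h[...,0]>50)&(h[...,0]<80)&(h[...,1]>100)&(W[...,2]<.1)
q=W[g]; print('green min y',np.nanmin(q[:,1]), q[np.nanargmin(q[:,1])])
pu=(h[...,0]>125)&(h[...,0]<155)&(h[...,1]>80)&(W[...,2]<.1);q=W[pu];q=q[q[:,0]>.40];print('purple max y',np.nanmax(q[:,1]),q[np.nanargmax(q[:,1])])
go((.463,.378,.012,-.058))
E
```

```text
green min y 0.4738742152678566 [0.45520079 0.47387422 0.03623642]
purple max y 0.183060422491518 [0.40147064 0.18306042 0.03596324]
t 3.33 pos [0.4639 0.3863 0.1728] rpy [-3.141e+00 -1.000e-03 -5.900e-02] F [-0.3  0.6  0.1] gap 1.002
-> [ 0.463  0.378  0.012 -0.058] : [-0.001 -0.001 -0.001] [-0.06  0.84 16.08]
```

```bash
python3 -m crank '0 0 0 -0.1 0.8 5 0.8;0 0 0 -0.1 0.8 10 0.7;0 0 0 -0.1 0.8 14 0.7;0 0 0 -0.1 0.8 16 0.7;0 0 0 -0.1 0.8 16.1 0.7;0 0 0 -0.1 0.8 16.1 0;0 0 0 -0.1 0.8 16.1 0;0 0 0 -0.1 0.8 16.1 0' 80; python3 -m crank '0 0 0 0 0 0 0;0 0 0 0 0 0 0;0 0 0 0 0 -4 0;0 0 0 0 0 -9 0;0 0 0 0 0 -14 0;0 0 0 0 0 -14 0' ; python3 - <<'E'
from h import *
p=prs(-170,-55)
print(p)
E
```

```text
t: 4.32
position: [0.4632, 0.3795, 0.0127]
orientation: [-3.14, -0.003, -0.058]
ft_force: [-0.7, -0.1, 5.3]
finger_gap: 0.263
t: 5.08
position: [0.4646, 0.3805, 0.1563]
orientation: [-3.136, -0.008, -0.058]
ft_force: [0.7, -1.0, -1.2]
finger_gap: 0.265
[-176.87144297  -20.66139856]
```

```bash
python3 - <<'E'
from h import *
go((*prs(-.139,.185),.156,PY))
E
```

```text
t 5.08 pos [0.4646 0.3805 0.1563] rpy [-3.136 -0.008 -0.058] F [ 0.7 -1.  -1.2] gap 0.265
-> [ 0.505  0.21   0.156 -0.197] : [-0.006 -0.008  0.139] [ 5.06 16.82 -0.02]
```

```bash
python3 -m crank '0 0 0.05 1.5 4.5 0 0;0 0 0.1 3 9 0 0;0 0 0.139 4.5 14 0 0;0 0 0.139 5.0 16.8 0 0;0 0 0.139 5.0 16.8 0 0;0 0 0.139 5.0 16.8 0 0'; python3 - <<'E'
from h import *
s=read_state();im,d=snapshot('top'); W=cloud('top',d); np.save('t2.npy',W); cv2.imwrite('pics/t2.png',im)
im2,d2=snapshot('scene'); cv2.imwrite('pics/s2.png',im2); np.save('s2.npy',cloud('scene',d2))
go((*prs(-.139,.185),.09,PY))
g=s['position'][:2]; c,si=np.cos(PY),np.sin(PY)
D=(W[...,:2]-g); u=D@[c,si]; v=D@[-si,c]; z=W[...,2]
for a in np.arange(.05,.24,.02):
    m=(abs(u-a)<.01)&(abs(v)<.05)&(z>.1)&(z<.25); q=z[m]; vv=v[m]
    if m.sum()>3: print(round(a,2),m.sum(),'z',np.round(np.median(q),4),'v',np.round([vv.min(),vv.max()],4))
E
```

```text
t: 5.82
position: [0.5014, 0.2086, 0.1499]
orientation: [3.141, 0.002, -0.197]
ft_force: [-0.7, 0.5, -2.1]
finger_gap: 0.26
t 5.92 pos [0.5016 0.2091 0.1503] rpy [ 3.142e+00  1.000e-03 -1.960e-01] F [ 0.7  0.3 -2.2] gap 0.264
-> [ 0.505  0.21   0.09  -0.197] : [0.    0.001 0.001] [ 0.37 -0.12  6.03]
0.09 46 z 0.1723 v [-0.0213  0.0162]
0.11 88 z 0.1734 v [-0.0216  0.0152]
0.13 87 z 0.1716 v [-0.0221  0.0156]
0.15 86 z 0.1726 v [-0.022   0.0152]
0.17 84 z 0.1719 v [-0.022   0.0149]
0.19 89 z 0.172 v [-0.0222  0.0154]
0.21 70 z 0.1712 v [-0.0223  0.0156]
```

```bash
python3 -m crank '0 0 0 0.4 0 4 0;0 0 0 0.4 0 6.6 0;0 0 0 0.4 0 6.6 0;0 0 0 0.4 0 6.6 0' 80; python3 - <<'E'
from h import *
go((*prs(-.139,.05),.084,PY),(*prs(-.139,-.055),.084,PY))
E
```

```text
t: 6.42
position: [0.5067, 0.2081, 0.0859]
orientation: [-3.141, -0.002, -0.196]
ft_force: [-0.4, 0.2, -1.1]
finger_gap: 0.265
t 6.42 pos [0.5067 0.2081 0.0859] rpy [-3.141e+00 -2.000e-03 -1.960e-01] F [-0.4  0.2 -1.1] gap 0.265
-> [ 0.479  0.077  0.084 -0.197] : [-0.001 -0.002  0.001] [-0.17 13.38  0.18]
-> [ 0.458 -0.026  0.084 -0.197] : [-0.001 -0.002  0.001] [-0.17 23.88  0.18]
```

```bash
python3 -m crank '0 0 0 -0.1 3 0.2 0;0 0 0 -0.1 6.5 0.2 0;0 0 0 -0.1 10 0.2 0;0 0 0 -0.1 13.5 0.2 0;0 0 0 -0.1 17 0.2 0;0 0 0 -0.1 20.5 0.2 0;0 0 0 -0.1 23.5 0.2 0;0 0 0 -0.1 23.5 0.2 0'; python3 -c "
from h import *
go((*prs(-.139,-.055),.057,PY))
im,d=snapshot('scene');cv2.imwrite('pics/s3.png',cv2.resize(im[170:350,200:440],None,fx=3.3,fy=3.3,interpolation=cv2.INTER_CUBIC))"
```

```text
t: 7.42
position: [0.4602, -0.0244, 0.0847]
orientation: [3.141, -0.004, -0.2]
ft_force: [-0.5, -0.9, -0.1]
finger_gap: 0.262
t 7.42 pos [ 0.4602 -0.0244  0.0847] rpy [ 3.141 -0.004 -0.2  ] F [-0.5 -0.9 -0.1] gap 0.262
-> [ 0.458 -0.026  0.057 -0.197] : [ 0.    -0.004 -0.003] [-0.16  0.16  2.77]
```

View pics/s3.png

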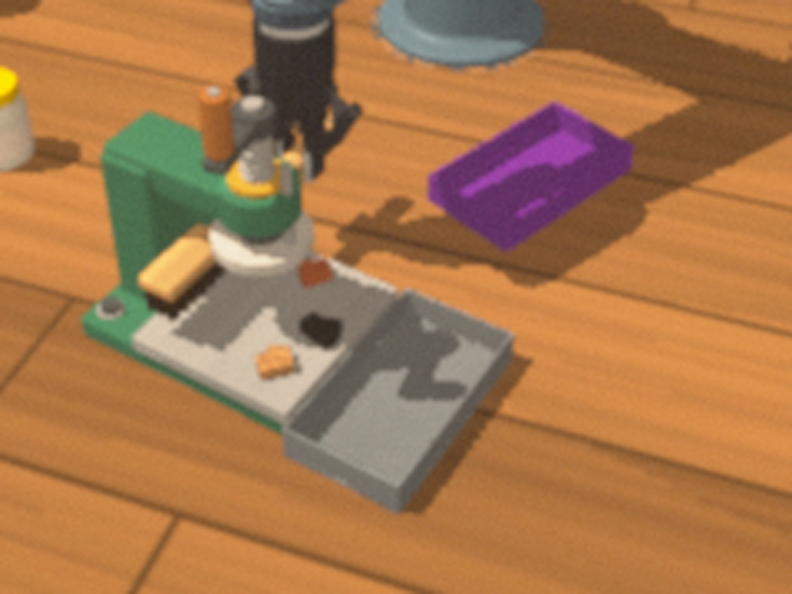

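The brush is near the column at (180,270) and the offcuts at (315,270), (322,330) and (275,362) haven't moved. Lowering now.

```bash
python3 -m crank '0 0 0 -0.1 0 1.2 0;0 0 0 -0.1 0 2.2 0;0 0 0 -0.1 0 2.7 0;0 0 0 -0.1 0 2.8 0;0 0 0 -0.1 0 2.8 0'; python3 -c "
from h import *
go((*prs(-.139,.11),.057,PY))"
```

```text
t: 8.1
position: [0.4581, -0.0226, 0.0548]
orientation: [3.142, 0.0, -0.197]
ft_force: [-0.6, -0.2, -0.6]
finger_gap: 0.261
t 8.1 pos [ 0.4581 -0.0226  0.0548] rpy [ 3.142  0.    -0.197] F [-0.6 -0.2 -0.6] gap 0.261
-> [ 0.491  0.136  0.057 -0.197] : [ 0.  0. -0.] [  0.09 -16.19  -0.22]
```

```bash
python3 -m crank '0 0 0 0 -1 0 0;0 0 0 0 -2.5 0 0;0 0 0 0 -4 0 0;0 0 0 0 -5.5 0 0;0 0 0 0 -7 0 0;0 0 0 0 -8.5 0 0;0 0 0 0 -9.7 0 0;0 0 0 0 -11 0 0';python3 -m crank '0 0 0 0 -1.2 0 0;0 0 0 0 -2.4 0 0;0 0 0 0 -3.6 0 0;0 0 0 0 -4.8 0 0;0 0 0 0 -5.6 0 0;0 0 0 0 -5.6 0 0'; python3 -c "
from h import *
go((*prs(-.139,.11),.057,PY))
im,d=snapshot('scene');cv2.imwrite('pics/s4.png',cv2.resize(im[170:350,200:440],None,fx=3.3,fy=3.3,interpolation=cv2.INTER_CUBIC))"
```

```text
t: 9.1
position: [0.4797, 0.086, 0.0548]
orientation: [3.142, 0.0, -0.197]
ft_force: [-0.6, -0.0, -0.8]
finger_gap: 0.264
t: 9.85
position: [0.4906, 0.1406, 0.0548]
orientation: [3.142, 0.0, -0.196]
ft_force: [0.1, 0.5, -1.6]
finger_gap: 0.267
t 9.85 pos [0.4906 0.1406 0.0548] rpy [ 3.142  0.    -0.196] F [ 0.1  0.5 -1.6] gap 0.267
-> [ 0.491  0.136  0.057 -0.197] : [0.    0.    0.001] [ 0.1   0.44 -0.22]
```

View pics/s4.png

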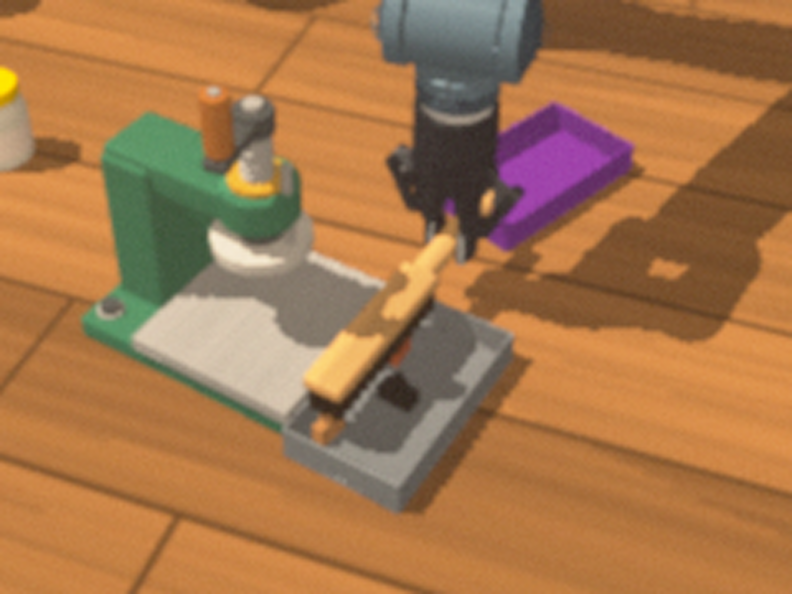

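All three offcuts are in the tray: black at (395,395), cork at (325,428) and red behind the bristles at (400,350). Next I lift the brush, carry it back and look again.

```bash
python3 -m crank '0 0 0 0 0 -3 0;0 0 0 0 0 -6 0;0 0 -0.07 -1 -6 -8 0;0 0 -0.139 -3 -12 -8 0;0 0 -0.139 -5 -18 -8 0;0 0 -0.139 -7.3 -23 -8 0;0 0 -0.139 -7.3 -23 -8 0;0 0 -0.139 -7.3 -23 -8 0'; python3 - <<'E'
from h import *
im,d=snapshot('scene'); a=im[225:345,270:390]; im,d=snapshot('top'); b=im[95:215,270:410]; W=cloud('top',d)
cv2.imwrite('pics/t5.png',np.hstack([cv2.resize(i,(int(i.shape[1]*3),360),interpolation=cv2.INTER_CUBIC) for i in (a,b)]))
D=W[...,:2]-O; u=D@[np.cos(PY),np.sin(PY)]; v=D@[-np.sin(PY),np.cos(PY)]
m=(abs(u)<.094)&(v>.094)&(v<.195)&(W[...,2]>.007)
n,l,st,ce=cv2.connectedComponentsWithStats(m.astype(np.uint8))
for i in range(1,n):
    k=l==i
    if k.sum()>8: print(k.sum(),'uv',np.round([np.median(u[k]),np.median(v[k])],3),'zmed,max',np.round([np.median(W[k][:,2]),W[k][:,2].max()],3),'bgr',im[k].mean(0).astype(int))
go((.463,.378,.016,-.058))
E
```

```text
t: 10.9
position: [0.4639, 0.3795, 0.1345]
orientation: [3.141, 0.0, -0.058]
ft_force: [0.7, 0.3, -1.9]
finger_gap: 0.266
40 uv [0.061 0.108] zmed,max [0.023 0.037] bgr [105 146 194]
72 uv [-0.003  0.136] zmed,max [0.015 0.026] bgr [51 51 53]
42 uv [-0.045  0.11 ] zmed,max [0.02  0.034] bgr [ 59  78 129]
t 11.0 pos [0.4644 0.3787 0.1346] rpy [ 3.141  0.    -0.06 ] F [-0.4  0.5 -2.2] gap 0.266
-> [ 0.463  0.378  0.016 -0.058] : [ 0.     0.    -0.002] [-0.13  0.07 11.86]
```

View pics/t5.png

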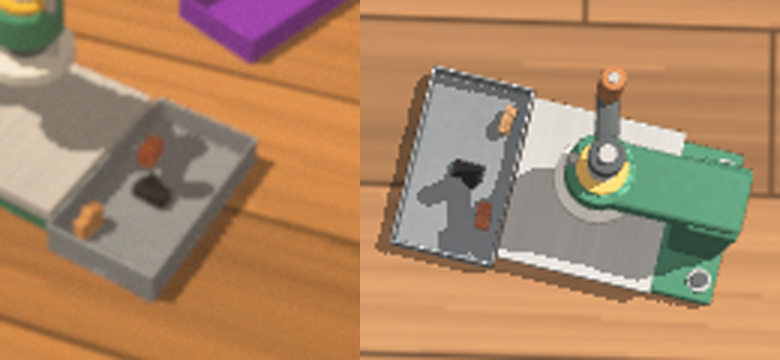

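All three offcuts lie in the tray (tray y about -36, -8 and -34 mm, top-view heights 15–23 mm). Laying the brush down.

```bash
python3 -m crank '0 0 0 0 0 5 0;0 0 0 0 0 9 0;0 0 0 0 0 11 0;0 0 0 0 0 11.7 0;0 0 0 0 0 12 0;0 0 0 0 0 12 0'; python3 -m crank '0 0 0 0 0 0 0.7;0 0 0 0 0 0 0.7;0 0 0 0 0 0 0.7;0 0 0 0 0 0 0.7;0 0 0 0 0 -4 0.7;0 0 0 0 0 -9 1;0 0 0 0 0 -15 1;0 0 0 0 0 -21 1';python3 - <<'E'
from h import *
im,d=snapshot('top'); W=cloud('top',d); Z=W[...,2]
m=(Z>.02)&(Z<.06)&(abs(W[...,1]-.372)<.05)&(W[...,0]>.5)&(W[...,0]<.75)
print(m.sum(),np.median(Z[m]),cv2.minAreaRect((W[m][:,:2]*1000).astype(np.float32)))
# handle top, nut, crank
h=(Z>.30)&(np.hypot(*(W[...,:2]-O).transpose(2,0,1))<.1); print('handle',h.sum(),W[h].mean(0),(W[h].min(0)+W[h].max(0))/2, Z[h].max(), np.median(Z[h]))
b=(abs(Z-.273)<.012)&(np.hypot(*(W[...,:2]-O).transpose(2,0,1))<.025); print('hub cap',b.sum(),(W[b].min(0)+W[b].max(0))/2,np.median(Z[b]))
im=im.astype(int); y=(im[...,0]<110)&(im[...,2]>180)&(im[...,1]>150)&(abs(Z-.199)<.012)&(np.hypot(*(W[...,:2]-O).transpose(2,0,1))<.05)
P=W[y][:,:2]; print('nut',y.sum(),cv2.minEnclosingCircle((P*1000).astype(np.float32)))
go((.664,.001,.36,.0),(.4,.1,.36,-.058))
E
```

```text
t: 11.75
position: [0.465, 0.3805, 0.0162]
orientation: [-3.14, -0.002, -0.058]
ft_force: [-0.0, 0.2, -1.5]
finger_gap: 0.266
t: 12.75
position: [0.4637, 0.3798, 0.2266]
orientation: [3.141, 0.0, -0.058]
ft_force: [1.6, 1.1, 0.7]
finger_gap: 0.999
641 0.03666397314918662 ((590.864501953125, 369.647216796875), (39.237693786621094, 181.0122528076172), 86.2024917602539)
handle 72 [0.6636452  0.00155702 0.31631888] [0.66497958 0.00103963 0.31236683] 0.32393750616289824 0.3173338478535418
hub cap 128 [0.60904885 0.0010929  0.26751622] 0.26549609255699
nut 9 ((602.412109375, 0.4262779653072357), 23.26569175720215)
t 12.8 pos [0.4676 0.3822 0.2369] rpy [-3.133 -0.013 -0.058] F [2.4 3.  6.2] gap 0.999
-> [0.664 0.001 0.36  0.   ] : [-0.008 -0.013 -0.058] [ 21.97  36.82 -12.32]
-> [ 0.4    0.1    0.36  -0.058] : [-0.008 -0.013  0.   ] [ -4.96  28.46 -12.61]
```

Brush is down and free. Moving over the crank handle next.

```bash
python3 -m crank '0 0 -0.058 0 0 -6 1;0 0 -0.058 0 2 -12 1;0 0 -0.058 5 8 -14 1;0 0 -0.058 9 14 -14 1;0 0 -0.058 13 20 -14 1;0 0 -0.058 16 26 -14 1;0 0 -0.058 19 32 -14 1;0 0 -0.058 22 36.8 -14 1' 30; python3 -c "
from h import *
go((.6645,.001,.375,0.))"
```

```text
t: 13.8
position: [0.6448, 0.0337, 0.3646]
orientation: [-3.141, -0.0, -0.0]
ft_force: [0.5, 0.5, -0.4]
finger_gap: 1.0
t 13.8 pos [0.6448 0.0337 0.3646] rpy [-3.141 -0.    -0.   ] F [ 0.5  0.5 -0.4] gap 1.0
-> [0.664 0.001 0.375 0.   ] : [-0. -0. -0.] [ 1.97  3.27 -1.04]
```

```bash
python3 -m crank '0 0 0 1.9 3.2 0 1;0 0 0 1.9 3.2 0 1;0 0 0 1.9 3.2 0 1'; python3 - <<'E'
from h import *
im,d=snapshot('scene'); W=cloud('scene',d)
# handle in scene: brown pixels high
Z=W[...,2]; r=np.hypot(*(W[...,:2]-O).transpose(2,0,1))
h=(Z>.27)&(Z<.325)&(np.hypot(W[...,0]-.664,W[...,1])<.022); print('handle',h.sum(),W[h].min(0),W[h].max(0),np.median(W[h],0))
c=w2c('scene'); print('campos',-c[1].T@c[2])
i,d=snapshot('wrist'); Ww=cloud('wrist',d); h=(Ww[...,2]>.30)&(Ww[...,2]<.33)&(np.hypot(Ww[...,0]-.664,Ww[...,1])<.03); print('wrist',h.sum()); 
if h.sum(): print((Ww[h].min(0)+Ww[h].max(0))/2,np.median(Ww[h],0))
cv2.imwrite('pics/s6.png',np.vstack([cv2.resize(im[130:330,150:430],(560,400)),cv2.resize(i,(320,200))[:, :].repeat(1,0) if 0 else cv2.copyMakeBorder(cv2.resize(i,(320,200)),0,0,0,240,cv2.BORDER_CONSTANT)]))
go((.6645,.001,.288,0.))
E
```

```text
t: 14.18
position: [0.663, 0.0042, 0.3645]
orientation: [-3.141, 0.001, 0.0]
ft_force: [-0.8, 0.2, -0.0]
finger_gap: 1.0
handle 190 [ 0.65032619 -0.00466087  0.27003304] [0.67830216 0.0178369  0.32333011] [0.67256062 0.01021594 0.30102586]
campos [1.35206157 0.38999777 0.85625237]
wrist 1296
[0.66674684 0.00410586 0.31193395] [0.67011381 0.0040298  0.32046564]
t 14.28 pos [0.6629 0.0048 0.365 ] rpy [-3.141e+00 -0.000e+00  1.000e-03] F [ 0.1 -0.5  0. ] gap 1.001
-> [0.664 0.001 0.288 0.   ] : [-0.    -0.     0.001] [0.16 0.39 7.7 ]
```

View pics/s6.png

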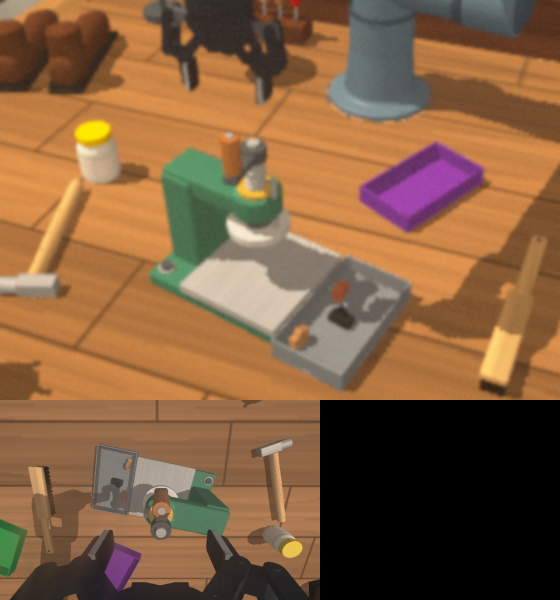

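```bash
python3 -m crank '0 0 0 0.15 0.15 3 1;0 0 0 0.15 0.15 6 1;0 0 0 0.15 0.15 7.7 1;0 0 0 0.15 0.15 7.7 1;0 0 0 0.15 0.15 7.7 0;0 0 0 0.15 0.15 7.7 0;0 0 0 0.15 0.15 7.7 0;0 0 0 0.15 0.15 7.7 0' 30;python3 -m crank '0 0 0 0 0 0 0;0 0 0 0 0 0 0' ;python3 -c "
from h import *
s=read_state(); go(*[(O[0]+.06*np.cos(a),.002+.06*np.sin(a),.289,0) for a in (0,.2,.4,.6,.8,1.0)])"
```

```text
t: 15.28
position: [0.6651, 0.002, 0.2886]
orientation: [3.141, -0.001, -0.0]
ft_force: [0.8, -0.4, 2.2]
finger_gap: 0.27
t: 15.52
position: [0.6651, 0.0019, 0.2886]
orientation: [3.141, -0.001, -0.0]
ft_force: [0.3, -0.2, 3.6]
finger_gap: 0.273
t 15.53 pos [0.6651 0.0019 0.2886] rpy [ 3.141e+00 -1.000e-03 -0.000e+00] F [ 0.3 -0.2  3.6] gap 0.273
-> [0.666 0.002 0.289 0.   ] : [ 0.    -0.001 -0.   ] [ 0.04 -0.01 -0.04]
-> [0.664 0.014 0.289 0.   ] : [ 0.    -0.001 -0.   ] [-0.08 -1.2  -0.04]
-> [0.661 0.025 0.289 0.   ] : [ 0.    -0.001 -0.   ] [-0.44 -2.34 -0.04]
-> [0.655 0.036 0.289 0.   ] : [ 0.    -0.001 -0.   ] [-1.01 -3.39 -0.04]
-> [0.647 0.045 0.289 0.   ] : [ 0.    -0.001 -0.   ] [-1.78 -4.31 -0.04]
-> [0.638 0.052 0.289 0.   ] : [ 0.    -0.001 -0.   ] [-2.72 -5.05 -0.04]
```

```bash
python3 -m crank '0 0 0 -0.1 -1.2 -0.02 0;0 0 0 -0.47 -2.34 -0.04 0;0 0 0 -1.05 -3.39 -0.06 0;0 0 0 -1.82 -4.3 -0.08 0;0 0 0 -1.82 -4.3 -0.08 0;0 0 0 -1.82 -4.3 -0.08 0.42;0 0 0 -1.82 -4.3 -0.08 0.42;0 0 0 -1.82 -4.3 -0.08 0.42' 30; cat > look.py <<'E'
from h import *
import sys
im,d=snapshot('scene'); W=cloud('scene',d); Z=W[...,2]
D=W[...,:2]-O; r=np.hypot(D[...,0],D[...,1]); px,dep=None,None
hsv=cv2.cvtColor(im,cv2.COLOR_BGR2HSV)
# platen underside edge: lowest platen points; white/low saturation, z .09-.14
m=(r<.055)&(Z>.09)&(Z<.145)&(hsv[...,1]<70)
zs=Z[m]; k=(r<.05)&(Z>.225)&(Z<.285)&(hsv[...,1]<60)
print('platen n',m.sum(),'z pct',np.round(np.percentile(zs,[2,10,25,50,75])*1000,2),'hub n',k.sum(),np.round(np.percentile(Z[k],[50,90,98])*1000,2) if k.sum() else '')
v,u=np.nonzero(m); 
rows=[v[u==c].max() for c in np.unique(u) if (u==c).sum()>4]; print('lower edge rows',max(rows),np.round(np.mean(sorted(rows)[-12:]),2),'rows mean',np.round(v.mean(),2))
s=read_state(); p=s['position']; print('t',round(s['t'],2),'tcp',np.round(p,4),'F',np.round(s['ft_force'],1),'gap',round(s['finger_gap'],3),'alpha',np.round(np.arctan2(p[1]-.002,p[0]-O[0]),3),'r',np.round(np.hypot(p[1]-.002,p[0]-O[0]),4))
np.save('look_%.2f.npy'%s['t'],W); cv2.imwrite('pics/look_%.2f.png'%s['t'],im)
E
python3 look.py
```

```text
t: 16.52
position: [0.6461, 0.0451, 0.2876]
orientation: [-3.141, 0.002, -0.0]
ft_force: [-0.6, -0.7, 0.0]
finger_gap: 0.419
platen n 342 z pct [125.6  130.11 135.99 138.12 139.44] hub n 91 [254.83 265.27 268.02]
lower edge rows 252 251.92 rows mean 244.82
t 16.57 tcp [0.6462 0.0451 0.2879] F [ 0.5 -0.1  0.7] gap 0.421 alpha 0.813 r 0.0593
```

```bash
python3 - <<'E'
from h import *
def ed(f):
    im=cv2.imread(f).astype(np.float32)
    return im
a=ed('pics/scene0.png'); b=ed('pics/look_16.57.png')
# template match of platen patch, subpixel via phaseCorrelate
for n,(y0,y1,x0,x1) in dict(platen=(236,262,258,300),frame=(262,300,230,300)).items():
    A,B=[cv2.cvtColor(i[y0:y1,x0:x1].astype(np.uint8),cv2.COLOR_BGR2GRAY).astype(np.float32) for i in (a,b)]
    print(n,cv2.phaseCorrelate(A,B,cv2.createHanningWindow(A.shape[::-1],cv2.CV_32F)))
W=np.load('scene0.npy');im=a.astype(np.uint8);Z=W[...,2];r=np.hypot(*(W[...,:2]-O).transpose(2,0,1)); hsv=cv2.cvtColor(im,cv2.COLOR_BGR2HSV)
m=(r<.055)&(Z>.09)&(Z<.145)&(hsv[...,1]<70);k=(r<.05)&(Z>.225)&(Z<.285)&(hsv[...,1]<60)
print(m.sum(),np.percentile(Z[m],[2,10,25,50,75]),np.percentile(Z[k],[50,90,98])); v,u=np.nonzero(m);print(v.mean())
E
```

```text
platen ((0.6040697510426227, 0.16039001694423582), 0.9165908526981809)
frame ((0.07836847147107306, 0.08768994457729917), 0.751804068353441)
338 [0.12596843 0.12975663 0.13525444 0.13757925 0.1387556 ] [0.2629697  0.27027362 0.27388851]
245.0
```

```bash
python3 -c "
import cv2,numpy as np
a=cv2.imread('pics/look_16.57.png')[185:275,235:325]; cv2.imwrite('pics/z7.png',cv2.resize(a,None,fx=6,fy=6,interpolation=cv2.INTER_NEAREST))"
```

```text
(no output)
```

View pics/z7.png

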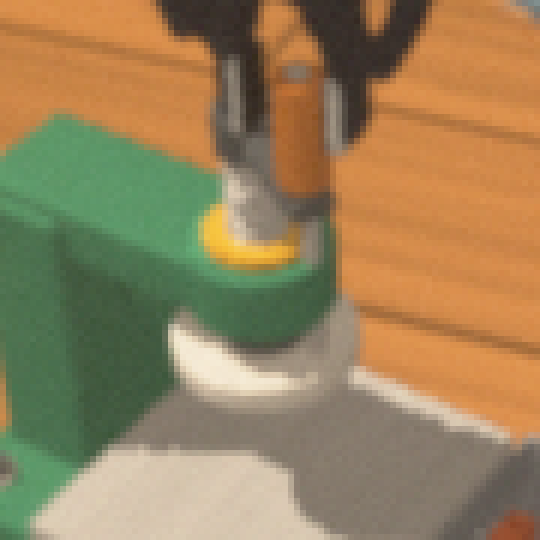

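```bash
cat > arc.py <<'E'
import sys,numpy as np
from station import read_state
A=[float(x) for x in sys.argv[1:]]
p=read_state()['position']; C=np.array([.6055,.002])
for a in A: 
    q=C+.0595*np.array([np.cos(a),np.sin(a)]); print(a,np.round((q[0]-p[0])*100,2),np.round(-(q[1]-p[1])*100,2))
E
python3 arc.py 1.0 1.2 1.4 1.6 1.8 2.0
```

```text
1.0 -0.86 -0.7
1.2 -1.92 -1.24
1.4 -3.06 -1.56
1.6 -4.25 -1.64
1.8 -5.42 -1.49
2.0 -6.55 -1.1
```

```bash
python3 -m crank '0 0 0 0 0 0 0;0 0 0 0 0 0 0;0 0 0 -0.86 -0.7 -0.02 0;0 0 0 -1.92 -1.24 -0.04 0;0 0 0 -3.06 -1.56 -0.06 0;0 0 0 -3.06 -1.56 -0.06 0;0 0 0 -3.06 -1.56 -0.06 0.42;0 0 0 -3.06 -1.56 -0.06 0.42' 30; python3 -m crank '0 0 0 0 0 0 0.42;0 0 0 0 0 0 0.42'; python3 look.py; python3 arc.py 1.6 1.8 2.0
```

```text
t: 17.58
position: [0.6164, 0.0601, 0.2899]
orientation: [3.141, -0.001, -0.001]
ft_force: [-0.2, 0.7, 0.3]
finger_gap: 0.417
t: 17.82
position: [0.6162, 0.0604, 0.2895]
orientation: [3.141, -0.0, -0.001]
ft_force: [0.1, -0.0, -0.5]
finger_gap: 0.419
platen n 374 z pct [121.28 125.03 131.07 133.05 134.49] hub n 194 [257.37 264.79 268.34]
lower edge rows 254 253.33 rows mean 245.84
t 17.88 tcp [0.6161 0.0605 0.2894] F [-0.4 -0.1 -1.2] gap 0.419 alpha 1.391 r 0.0595
1.6 -1.24 -0.1
1.8 -2.41 0.06
2.0 -3.54 0.44
```

The platen fell from 138.1 to 133.1 mm, about 5 mm, between spindle ≈ -1.0 and -1.6, so that was the drop. Now I regrip lower and turn forward about 6.4 rad, following it down 6 mm.

```bash
python3 -m crank '0 0 0 0 0 0.5 0.42;0 0 0 0 0 0.5 0.42;0 0 0 0 0 0.5 0;0 0 0 0 0 0.5 0;0 0 0 0 0 0.5 0' 40; python3 look.py; python3 arc.py 1.25 1 .7 .4 .1 -.2 -.5 -.8
```

```text
t: 18.5
position: [0.6161, 0.0622, 0.2843]
orientation: [-3.139, -0.001, 0.001]
ft_force: [1.5, 5.9, -0.5]
finger_gap: 0.265
platen n 370 z pct [121.28 125.07 131.13 133.07 134.35] hub n 196 [257.24 264.02 269.28]
lower edge rows 254 253.33 rows mean 245.82
t 18.55 tcp [0.6161 0.0621 0.2843] F [1.6 4.  0.4] gap 0.267 alpha 1.396 r 0.0611
1.25 0.81 0.37
1.0 2.15 1.01
0.7 3.49 2.18
0.4 4.42 3.7
0.1 4.86 5.42
-0.2 4.77 7.2
-0.5 4.16 8.87
-0.8 3.08 10.28
```

```bash
cat > arc.py <<'E'
import sys,numpy as np
bx,by,*A=[float(x) for x in sys.argv[1:]]
C=np.array([.6055,.0035])
for a in A:
    q=C+.06*np.array([np.cos(a),np.sin(a)]); print(a,np.round((q[0]-bx)*100,2),np.round(-(q[1]-by)*100,2))
E
python3 arc.py .6161 .0605 1.2 .95 .7 .4 .1 -.2 -.5 -.8
qx=$(python3 -c "import numpy as np;print(.6055+.06*np.cos(.8), .0035-.06*np.sin(.8))"); echo $qx; python3 arc.py $qx -1.1 -1.4 -1.7 -2 -2.3 -2.6 -2.9 -3.2
qx=$(python3 -c "import numpy as np;print(.6055+.06*np.cos(3.2), .0035+.06*np.sin(-3.2))"); echo $qx; python3 arc.py $qx -3.5 -3.8 -4.1 -4.4 -4.7 -4.9 -5.0
```

```text
1.2 1.11 0.11
0.95 2.43 0.82
0.7 3.53 1.83
0.4 4.47 3.36
0.1 4.91 5.1
-0.2 4.82 6.89
-0.5 4.21 8.58
-0.8 3.12 10.0
0.6473024025608299 -0.03954136545397136
-1.1 -1.46 1.04
-1.4 -3.16 1.61
-1.7 -4.95 1.65
-2.0 -6.68 1.15
-2.3 -8.18 0.17
-2.6 -9.32 -1.21
-2.9 -10.01 -2.87
-3.2 -10.17 -4.65
0.5456023134523148 0.0070024486056548055
-3.5 0.37 -1.75
-3.8 1.24 -3.32
-4.1 2.54 -4.56
-4.4 4.15 -5.36
-4.7 5.92 -5.65
-4.9 7.11 -5.54
-5.0 7.69 -5.4
```

```bash
python3 -m crank '0 0 0 1.11 0.11 0.02 0;0 0 0 2.43 0.82 0.04 0;0 0 0 3.53 1.83 0.07 0;0 0 0 4.47 3.36 0.1 0;0 0 0 4.91 5.1 0.12 0;0 0 0 4.82 6.89 0.15 0;0 0 0 4.21 8.58 0.18 0;0 0 0 3.12 10 0.21 0' 40; python3 look.py
```

```text
t: 19.55
position: [0.6474, -0.0395, 0.282]
orientation: [-3.139, -0.0, -0.0]
ft_force: [-4.1, 6.0, 1.3]
finger_gap: 0.27
platen n 385 z pct [119.45 123.91 129.05 130.91 132.45] hub n 195 [254.57 261.73 267.06]
lower edge rows 254 253.83 rows mean 246.12
t 19.6 tcp [ 0.6461 -0.0409  0.2819] F [-5.5  2.7  1.1] gap 0.268 alpha -0.812 r 0.0591
```

```bash
python3 -m crank '0 0 0 -1.46 1.04 0.03 0;0 0 0 -3.16 1.61 0.06 0;0 0 0 -4.95 1.65 0.09 0;0 0 0 -6.68 1.15 0.11 0;0 0 0 -8.18 0.17 0.14 0;0 0 0 -9.32 -1.21 0.17 0;0 0 0 -10.01 -2.87 0.2 0;0 0 0 -10.17 -4.65 0.23 0'; python3 look.py
```

```text
t: 20.6
position: [0.545, 0.0079, 0.2798]
orientation: [3.141, 0.0, -0.001]
ft_force: [3.3, -2.3, -0.9]
finger_gap: 0.263
platen n 400 z pct [117.34 121.73 126.88 128.68 130.08] hub n 183 [254.03 260.52 265.23]
lower edge rows 255 254.5 rows mean 246.54
t 20.65 tcp [0.5453 0.0101 0.2798] F [-2.3  1.8 -1. ] gap 0.265 alpha 3.008 r 0.0607
```

```bash
python3 -m crank '0 0 0 0.37 -1.75 0.03 0;0 0 0 1.24 -3.32 0.06 0;0 0 0 2.54 -4.56 0.09 0;0 0 0 4.15 -5.36 0.11 0;0 0 0 5.92 -5.65 0.14 0;0 0 0 7.11 -5.54 0.16 0;0 0 0 7.69 -5.4 0.17 0;0 0 0 7.69 -5.4 0.17 0'; python3 -m crank '0 0 0 0 0 0 0;0 0 0 0 0 0 0;0 0 0 0 0 0 0;0 0 0 0 0 0 0';python3 look.py; python3 - <<'E'
from h import *
import glob
f=sorted(glob.glob('pics/look_*.png'),key=lambda s:float(s[10:-4]))[-1]; cv2.imwrite('pics/end.png',cv2.resize(cv2.imread(f)[130:350,150:450],None,fx=2.6,fy=2.6))
E
```

```text
t: 21.65
position: [0.6236, 0.0609, 0.278]
orientation: [3.141, -0.001, -0.001]
ft_force: [0.3, -3.1, 1.0]
finger_gap: 0.264
t: 22.15
position: [0.6223, 0.0613, 0.278]
orientation: [3.142, 0.0, -0.0]
ft_force: [1.5, -4.1, -1.4]
finger_gap: 0.27
platen n 408 z pct [115.01 119.61 125.2  127.06 128.73] hub n 183 [251.42 259.72 262.83]
lower edge rows 255 254.92 rows mean 246.85
t 22.2 tcp [0.6223 0.0612 0.278 ] F [ 1.3 -4.3 -1.6] gap 0.268 alpha 1.295 r 0.0616
```

View pics/end.png

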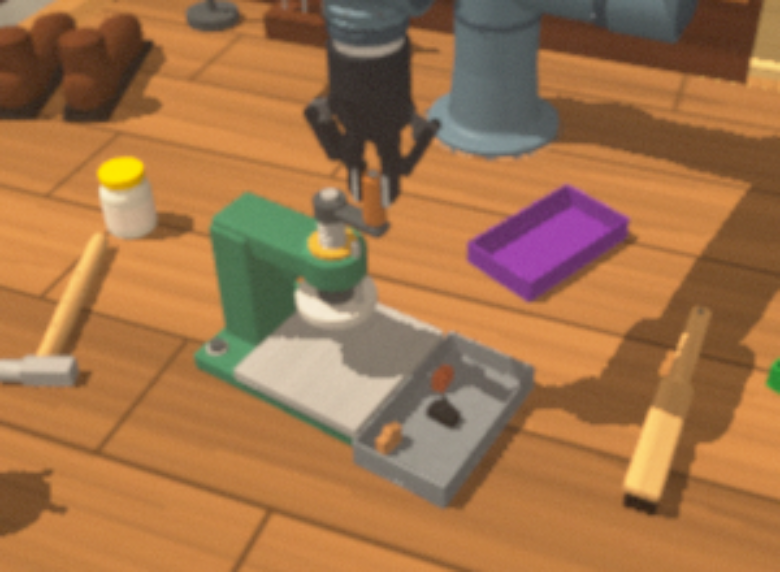

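The final picture shows the fingers on the handle (375,200), the offcuts in the tray (440,378), (443,412) and (388,437), the brush lying clear (660,430), and the jar and hammer in place. The platen is about 10.5 mm below its starting height, which puts the joint at about 11.3–11.9 mm.

```bash
python3 -c "
from station import *
s=read_state(); print(s['t'],s['qd'].round(3),s['finger_gap']); print(hand_in())"
```

```text
22.2 [-0.     0.001 -0.002  0.001  0.002 -0.001] 0.26778121295689705
the job is handed in; nothing more can be done
None
```

The job is handed in at 22.2 s, with all stages done. No verdict came back, so what follows rests on my own measurements.

- **Offcuts:** I swept all three into the grey tray with the brush, and the fingers stayed off them. The last picture shows all three in the tray. Two lean against the near wall: their upper edges read 34–37 mm, at or just over the 34 mm rim, but their middles are at about 20–23 mm.
- **Brush:** it lies back on the bench near where it started, clear of press and tray.
- **Drop:** I turned the crank backward in two gripped steps, letting go after each. The platen dropped about 5 mm between spindle angles of about -1.0 and -1.6 rad. I expected 5.4 mm, and the difference is within camera error.
- **Forward turn:** from there I turned about 6.4 rad forward. The platen sank another 6.0 mm, so the platen joint should be about 11.3–11.9 mm, inside the 10.2–13.5 mm limits. That is an estimate from the camera, because the joint itself cannot be read.
- **At hand-in:** the arm was still, with the gripper closed on the handle at a 40 N setting (opening 0.27, about the handle's width). Jar and hammer looked unmoved in the last picture; I did not measure them.

One check disagreed. The handle height seen from the top camera at the start suggested the platen was about 2.3 mm down, but the drop point implies about 0.8–1.3 mm. That is within the camera's 2 mm calibration error.

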